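# Wipe the offcuts off the mitre saw's side leaf

### The arm

A 6-joint arm with a two-finger parallel gripper is mounted at the origin on the work surface. World frame = base frame: x ahead of the robot, y to its left, z up, the work surface at z = 0. Lengths are in mm, angles in degrees, forces in N, time in s.
With the tool pointing down it reaches from about 350 to 850 mm from the base axis. Payload 8.1 kg.
Tool frame: the origin (TCP) lies on the centre line of the jaws, within the pads' length; the fingertips stand 14 mm ahead of it and the grasp point (between the pads) lies 5 mm behind it; z points along the fingers, y is the line along which they close (so a half turn about z gives the same grasp; the last joint's range is limited). The gripper opens to 85 mm and grips with 20 to 120 N. Pads are 22 mm wide; open, the fingers measure 114 mm over their backs; the gripper's body (76 mm by 85 mm) begins 54 mm behind the grasp point. The pads swing forward as they close: fully open they stand 13 mm farther back than shut.
Start: joints at [-75.481, 7.471, 85.268, -0, 87.261, -4.893], TCP at [199.433, -565.89, 245.292] pointing down, gripper open.
Joint ranges: [-169.43, 169.43], [-51.17, 129.36], [1.28, 143.12], [-76.62, 256.62], [0, 156.53], [-152.29, 152.29]. Speed limits (degrees/s): [136.94, 136.94, 159.86, 180, 180, 180].

### API

Orientations are given as [roll, pitch, yaw] about the fixed x, y, z axes, in that order (R = Rz(yaw) Ry(pitch) Rx(roll)).
In Python, from bench import sense, snapshot, camera_info, hand_in gives the robot as it stands. The module is installed in compiled form; this text tells all that it offers.
- The arm moves only by the tool apply_moves, never from a script. Its argument "deltas" is a list of rows, each a list of 7 numbers: the shift along the tool's x, y, z scaled (see below), then the turn, a rotation vector about the tool's x, y, z scaled (see below), then the opening, from 0 (shut) to 1 (fully open). In form: [[dx, dy, dz, ax, ay, az, claw], ...]. A call has 1 to 8 rows; each row shifts and turns the commanded pose from where the row before left it, along the tool's axes as they then stand; what a row does not reach is not made up. The controller multiplies each number of a shift by 0.03 m and each number of a turn by 0.08 rad. A row lasts 1/8 s, in which the tool goes at most 62.5 mm and 10.7 degrees, less where a joint would pass 70% of its speed; a pose out of reach is approached as far as the arm can. A call with a number of a shift or a turn outside -1 to 1 is refused whole. A call with a gripper value outside its range is refused whole. The fingers move at their own pace and stop on an object; "grip_force" is the grip in N (left out, the last holds). Time passes only in rows, so rows that do not move let the fingers close. It gives the time, the measured TCP pose, the force, the opening and the grip force at its end, in the units of the state.
- sense(): the state, without advancing time (a new reading comes with each control period).
- snapshot(name): name is "side" or "top"; returns the picture (420x560x3 uint8, red, green, blue); there is no depth.
- camera_info(name): a dict with "vertical_fov" (degrees; the focal length in pixels is half the picture's height over the tangent of half this angle, whatever the lens; pixels are square), "cx", "cy" (the principal point, pixels), "k1" (the pictures are not rectified: a ray, as slopes to the right and down, at radius r is drawn at 1 + k1 r^2 times it, then the intrinsics apply), "origin" and "rotation" of the camera in the world. Camera axes: x right, y up, looking along -z (the intrinsics and any distortion apply to the point x, -y, -z); pixel columns grow to the right and rows downward; lengths in mm; the calibration is good to about 2 mm. A picture is of the moment at which its call begins. camera_info takes no time and is no camera call.
- hand_in(): hands the job in; it is judged then, once.
The state is a dict: "time": time; "joint_pos": joint angles; "qd": joint speeds; "joint_efforts": joint torques, N m; "tool_pos": TCP position; "tcp_rot": TCP orientation; "ft_force": force on the tool from outside, world axes, zero at the start; "wrist_torque": the same for the moment, N m; "finger_gap": finger opening in mm; "grip_force": force on a finger pad.
Only numpy, scipy, OpenCV 4.12 (cv2) and the standard library are available. Lean on these libraries where they do the work, as an engineer would, in place of code of your own. Each camera call takes 0.05 s, during which the arm holds its last target. There are 200 camera calls.

### The job

Clear the drooping side leaf of the mitre saw: take the scraper from the rack, set its blade down square to the fence at the saw end, behind the offcuts, and, keeping it pressed lightly on the leaf all the way, wipe along the fence until all five offcuts have dropped off the open end into the crate. Do not touch the offcuts with your fingers and do not lean hard on the scraper, which scores the leaf. Then stand the scraper upright on its blade in a free groove of the rack and let go, leaving everything else where it was.

Things in the scene. Friction and masses are not known exactly. Their poses are not given: they have to be found in the camera images.
- side_table: Fixed stand with the hinged side leaf it carries. Origin under the leaf's middle, on the bench. Leaf: rigid grey top, x -95 to +75 mm, y -170 (hinge, saw end; top 100 mm above the origin) to +170 mm (open end, over the crate). It is stiff but droops: its slope, 0.7 to 2.6 degrees down towards +y, is not measured: feel for it. Dragging with over 30 N scores it.
- fence: Fixed level wooden fence along the leaf's far side, 20 mm thick, 340 mm long, in the side table's frame: face at x = +75.5, top at z = 146 mm; a metal flip stop near y = -145 mm reaches z = 210 mm behind the face. Beyond the hinged end stands the mitre saw: table level with the hinge, blade guard and handle to z = 330 mm, from y = -370 mm on.
- crate: Fixed open plywood crate for offcuts under the open end of the side table: outside 240 (x) by 190 (y) by 60 mm high, walls and floor 8 mm. Origin: middle of its underside, on the bench. The wall nearest the saw is tucked 35 mm under the leaf's end.
- rack: Fixed wooden rack, a block 130 (x) by 150 (y) by 52 mm high, with three grooves open at the top and ends, along x, at y = -52, 0 and +52 mm: 13 mm wide, 40 mm deep, floor 12 mm above the origin (middle of the underside, on the bench). Scraper and template start in the two outer grooves, either way round; the middle one is empty.
- scraper: Loose scraper, about 180 g, upright in an outer groove of the rack: black blade 150 long (x), 8 thick (y), 70 mm high, and on it a dark wooden grip 110 long (x), 22 thick (y), 30 mm high, its top 100 mm above the blade's edge. Origin: middle of the blade's lower edge; z points up to the grip. Pinch the grip across y.
- offcut1: Offcut: flat pale slip of wood 26 x 78 x 5 mm (x, y, z), 11 g, loose on the leaf. The origin is the middle of its underside.
- offcut2: Offcut: flat dark slip of wood 30 x 70 x 5 mm (x, y, z), 11 g, loose on the leaf. The origin is the middle of its underside.
- offcut3: Offcut: slat 28 x 76 x 10 mm (x, y, z) with one end cut at 45 degrees, 16 g, loose on the leaf. The origin is the middle of its underside.
- offcut4: Offcut: right-angled triangle with two sides of 56 mm along its x and y, 12 mm thick, 15 g, loose on the leaf. The origin is on its underside, 28 mm from both short sides (the middle of the long side).
- offcut5: Offcut: block 32 x 62 x 18 mm (x, y, z), 25 g, loose on the leaf. The origin is the middle of its underside.
- template: Bystander: thin plywood template plate 120 x 8 x 62 mm, loose, on edge in another groove of the rack. Origin at the middle of its lower edge.
- glue: Bystander: white bottle, 66 mm across, 190 mm high, beyond the crate. Origin under its base.
- jar: Bystander: glass jar, 76 mm across, 110 mm high, beyond the fence. Origin under its base.
- tape: Bystander: tape measure case 75 x 40 x 72 mm, on the bench on the robot's side of the side table. Origin under its base.
- sanding_block: Bystander: cork sanding block 110 x 67 x 35 mm, on the bench on the robot's side of the crate. Origin under its base.
- square: Bystander: aluminium triangular rafter square, 180 mm sides, lying flat beyond the rack; 20 mm high. Origin in its underside.
- blank: Bystander: round wooden bowl blank, 110 mm across, 50 mm high, beside the rack, on its left. Origin under its middle.

How it is judged (in metres and radians):
On the way, in this order (a step that is already met when the one before it is completed fails the run):
1. the scraper's blade bears on the leaf (over 2 N) at the saw end, its middle more than 90 mm from the leaf's middle towards the saw, square to the fence within 0.35 rad (contact force between scraper and side_table above 2 N and y of scraper in the frame of side_table below -0.09 m and angle between scraper's own z axis and vertical below 0.7 rad and angle between the x axis of scraper and the x axis of side_table, either way round below 0.35 rad), for 0.1 s.
2. it still bears on the leaf (over 2 N) half way along, within 40 mm of the leaf's middle (contact force between scraper and side_table above 2 N and y of scraper in the frame of side_table between -0.04 and 0.04 m), for 0.1 s.
3. it still bears on the leaf (over 2 N) in the last 50 mm before the open end (contact force between scraper and side_table above 2 N and y of scraper in the frame of side_table above 0.12 m), for 0.1 s.
At the end, for the whole second after the job is handed in: All five offcuts lie at rest inside the crate (their origins between its walls and no higher than 75 mm above its underside), and the scraper stands at rest on its blade on the floor of a groove of the rack, within 30 mm of the groove's middle lengthwise and within 0.2 rad of upright (x of offcut1 in the frame of crate between -0.118 and 0.118 m and y of offcut1 in the frame of crate between -0.093 and 0.093 m and z of offcut1 in the frame of crate between 0 and 0.075 m and linear speed of each of offcut1, offcut2, offcut3, offcut4, offcut5, scraper below 0.02 m/s and x of offcut2 in the frame of crate between -0.118 and 0.118 m and y of offcut2 in the frame of crate between -0.093 and 0.093 m and z of offcut2 in the frame of crate between 0 and 0.075 m and x of offcut3 in the frame of crate between -0.118 and 0.118 m and y of offcut3 in the frame of crate between -0.093 and 0.093 m and z of offcut3 in the frame of crate between 0 and 0.075 m and x of offcut4 in the frame of crate between -0.118 and 0.118 m and y of offcut4 in the frame of crate between -0.093 and 0.093 m and z of offcut4 in the frame of crate between 0 and 0.075 m and x of offcut5 in the frame of crate between -0.118 and 0.118 m and y of offcut5 in the frame of crate between -0.093 and 0.093 m and z of offcut5 in the frame of crate between 0 and 0.075 m and x of scraper in the frame of rack between -0.03 and 0.03 m and y of scraper in the frame of rack between -0.062 and 0.062 m and z of scraper in the frame of rack between 0.006 and 0.018 m and angle between scraper's own z axis and vertical below 0.2 rad); the robot touches nothing.
It fails at once if the scraper is dragged over the leaf (faster than 40 mm/s) while pressed on it with more than 30 N, which scores it (contact force between scraper and side_table above 30 N and linear speed of scraper above 0.04 m/s).
It fails at once if an offcut is touched by the fingers (over 0.5 N) (contact force between the fingers and offcut1 above 0.5 N or contact force between the fingers and offcut2 above 0.5 N or contact force between the fingers and offcut3 above 0.5 N or contact force between the fingers and offcut4 above 0.5 N or contact force between the fingers and offcut5 above 0.5 N).
It fails at once if a bystander is moved by more than 30 mm (distance of any of template, glue, jar, tape, sanding_block, square, blank from where it was at the start of the episode above 0.03 m).
It also fails if it takes over 64 s, if anything falls off the work surface, if the arm or the gripper's body presses on something with over 40 N, if the wrist force passes 120 N, or if a joint passes its speed limit or range.

## Working session

There is one attempt and no reset: what is moved stays moved. The work goes in short steps, Python scripts to look and compute and a tool call to move; the robot and the scene stay as the last step left them, time stands still between calls to the robot, and variables do not carry over. Pictures are saved under pics/ and viewed, at most 12 in all, crops included, and the job is handed in when it is done.

Besides the shell and the picture viewer there is one more tool, called by a JSON object that holds its "api" and its "payload". apply_moves: Moves the arm, as the interface text tells. Its arguments: {"type":"object","properties":{"deltas":{"type":"array"},"grip_force":{"type":"number"}},"required":["deltas"]}

```bash
mkdir -p pics; cat > h.py <<'E'
import numpy as np, cv2
from bench import sense, snapshot, camera_info, hand_in
def K(n):
    c=camera_info(n); f=210/np.tan(np.radians(c['vertical_fov'])/2)
    return c,f
def ray(n,u,v):
    c,f=K(n); d=np.array([(u-c['cx'])/f,(v-c['cy'])/f]); p=d.copy()
    for _ in range(30): p=d/(1+c['k1']*(p@p))
    r=np.array(c['rotation'])@np.array([p[0],-p[1],-1.]); return np.array(c['origin'],float),r
def onz(n,u,v,z):
    o,r=ray(n,u,v); return o+r*(z-o[2])/r[2]
def proj(n,P):
    c,f=K(n); q=np.array(c['rotation']).T@(np.array(P,float)-np.array(c['origin']))
    p=np.array([q[0],-q[1]])/-q[2]; p=p*(1+c['k1']*(p@p)); return p*f+[c['cx'],c['cy']]
def tri(a,b):
    o1,r1=ray(*a);o2,r2=ray(*b); A=np.stack([r1,-r2],1); s=np.linalg.lstsq(A,o2-o1,rcond=None)[0]
    x,y=o1+r1*s[0],o2+r2*s[1]; return (x+y)/2,np.linalg.norm(x-y)
E
python3 - <<'E'
from h import *
for n in('top','side'):
    cv2.imwrite(f'pics/{n}0.png',cv2.resize(snapshot(n)[:,:,::-1],(800,600),interpolation=cv2.INTER_CUBIC))
    cv2.imwrite(f'{n}0raw.png',snapshot(n)[:,:,::-1])
    print(n,camera_info(n))
print(sense())
E
```

```text
top {'vertical_fov': 44.79451468091104, 'cx': 285.39064140650873, 'cy': 211.12877598219035, 'k1': -0.01149841261794632, 'origin': array([ 333.21555201,  148.89930819, 1346.03662703]), 'rotation': array([ 10.62341739,   1.16423531, -91.46353837])}
side {'vertical_fov': 43.84531881431674, 'cx': 286.1901148606819, 'cy': 213.79865005071633, 'k1': -0.17297550389087096, 'origin': array([  21.82521708, 1202.68638585, 1180.08755812]), 'rotation': array([  46.73337946,   -1.0792037 , -151.90754276])}
{'time': 0.2, 'joint_pos': array([-7.54822108e+01,  7.49903176e+00,  8.53061687e+01,  5.71020395e-04,
        8.72620767e+01, -4.89394895e+00]), 'qd': array([-0.08510507, -0.13655507, -0.13759286, -0.01719134, -0.00478403,
       -0.07997073]), 'joint_efforts': array([ 1.44430618e-05, -5.69321215e+01, -5.00542617e+01, -1.52681864e-04,
        1.03260393e-02,  7.50933310e-06]), 'tool_pos': array([ 199.34550597, -565.56786781,  244.63353813]), 'tcp_rot': array([-1.79933017e+02, -6.30778258e-03,  1.94117069e+01]), 'ft_force': array([-1.02162722,  0.54100862, -0.27672987]), 'wrist_torque': array([ 0.02988227, -0.04584198,  0.01014328]), 'grip_force': 0.0, 'finger_gap': 85.24331362694693}
```

View pics/top0.png

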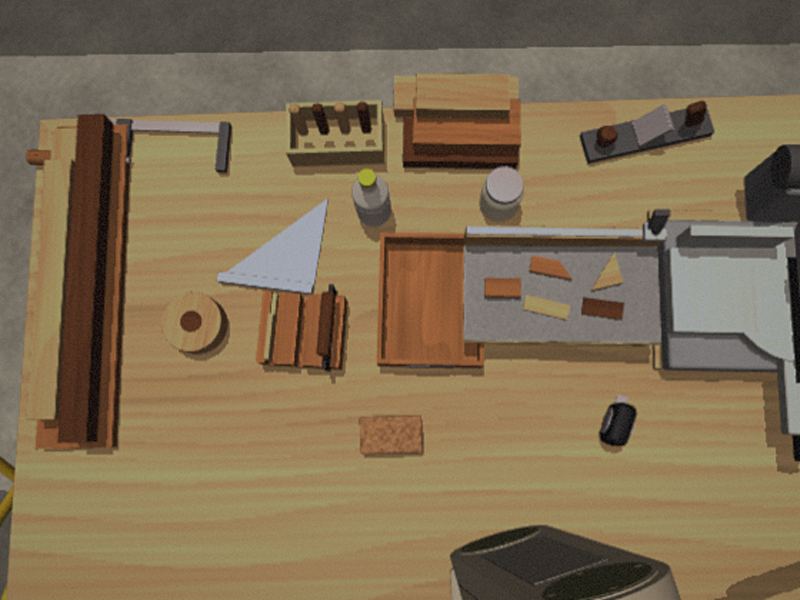

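View pics/side0.png

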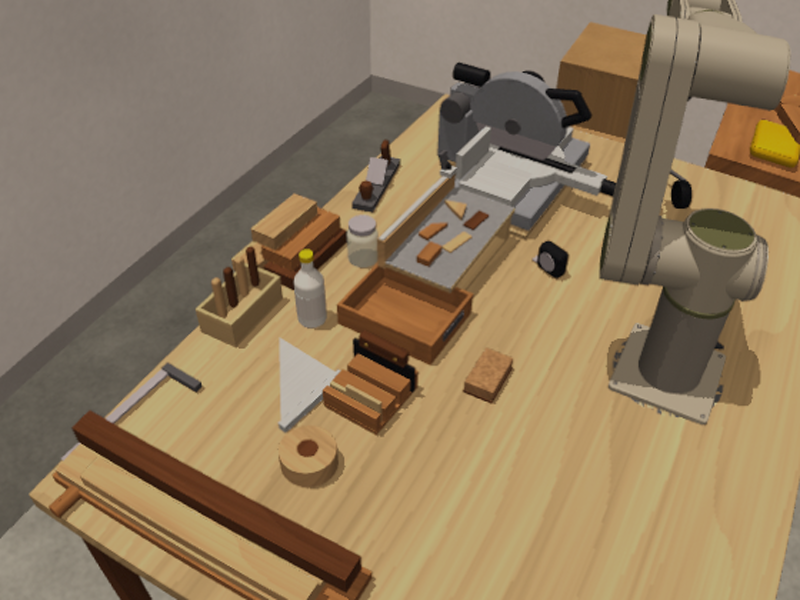

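The top view shows the crate, leaf, rack with the scraper in its right (−y) groove at about (327,328), and the template in the left groove at (268,328). The leaf spans (463–661, 243–345), with the five offcuts at (502,288), (550,267), (546,307), (602,308) and (608,272). Next I'll zoom in to measure.

```bash
cat >> h.py <<'E'
from scipy.spatial.transform import Rotation as R
_ci=camera_info
def camera_info(n):
    c=dict(_ci(n)); c['rotation']=R.from_euler('xyz',np.array(c['rotation']),degrees=True).as_matrix(); return c
E
python3 - <<'E'
from h import *
t=cv2.imread('top0raw.png'); s=cv2.imread('side0raw.png')
a=cv2.resize(t[195:265,170:250],(400,350),interpolation=cv2.INTER_CUBIC)  # x5
b=cv2.resize(s[225:305,215:300],(400,376),interpolation=cv2.INTER_CUBIC)
c=cv2.resize(t[150:265,255:480],(788,402),interpolation=cv2.INTER_CUBIC) #x3.5
im=np.zeros((600,800,3),np.uint8); 
im[:350,:400]=a; im[:376,400:]=b
cv2.imwrite('pics/z1.png',np.clip(im*1.6,0,255)); cv2.imwrite('pics/z2.png',c)
for n in('top','side'):
    print(n,proj(n,[200,-566,245]), K(n)[1])
E
```

```text
top [643.44002656 362.60686565] 509.5674223981154
side [466.20814915  94.26488742] 521.7950210035178[ WARN:0@0.302] global loadsave.cpp:1063 imwrite_ Unsupported depth image for selected encoder is fallbacked to CV_8U.
```

View pics/z1.png

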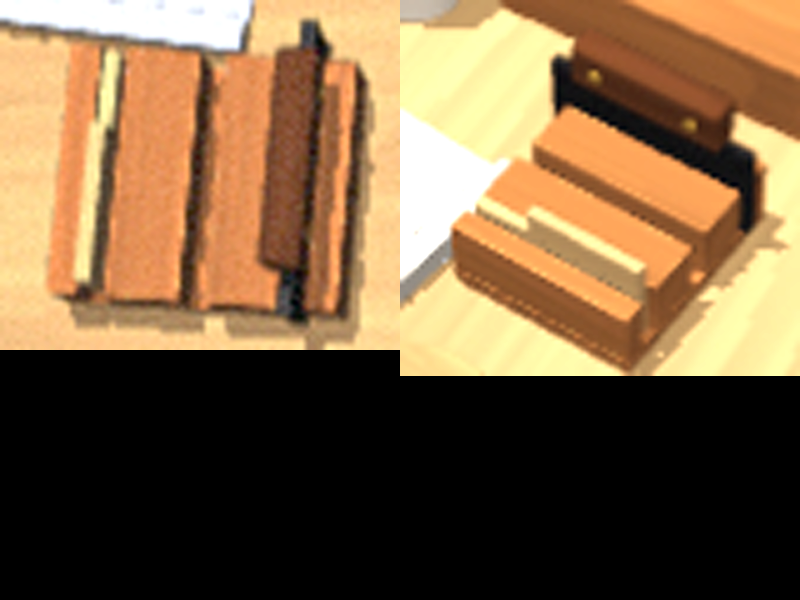

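View pics/z2.png

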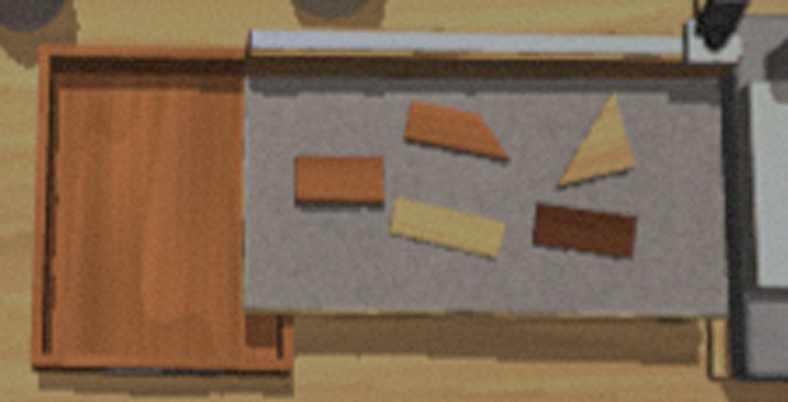

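The zooms show the rack top corners, the grip over the right groove, and the leaf corners clearly, with offcuts starting about 65 mm from the hinge edge. Now I'll turn these into positions.

```bash
python3 - <<'E'
from h import *
np.set_printoptions(precision=1,suppress=True)
a=lambda x,y:('top',170+x/5,195+y/5); b=lambda x,y:('side',215+(x-400)/4.706,225+y/4.7); c=lambda x,y:('top',255+x/3.502,150+y/3.496)
print('rack FL,FR,NR,NL'); P=[onz(*a(*p),52) for p in((72,45),(355,65),(345,317),(52,295))]
for p in P: print(p)
print('c',np.mean(P,0),'dims',np.linalg.norm(P[0]-P[1]),np.linalg.norm(P[1]-P[2]))
d=P[0]-P[3]+P[1]-P[2]; e=P[0]-P[1]+P[3]-P[2]; print('yaw',np.degrees(np.arctan2(d[1],d[0])),np.degrees(np.arctan2(e[1],e[0]))-90)
print('side rack corners z52 FL? '); 
for p in((452,218),(575,107),(740,195),(635,305)): print(onz(*b(*p),52))
print('grip top corners z112');
for p in((282,48),(310,50),(262,265),(292,270)): print(onz(*a(*p),112))
print('grip side-view top corners'); 
for p in((575,48),(590,35),(735,97),(722,112)): print(onz(*b(*p),112))
print('crate outer z60')
for p in((40,46),(33,368),(292,372)): print(onz(*c(*p),60))
print('leaf OE near (z 85..100), hinge near')
for z in(85,92,100): print(onz(*c(244,310),z),onz(*c(728,315),z))
print('fence top far-left, front-left, front right',[onz(*c(*p),146) for p in((250,30),(250,49),(684,55))])
E
```

```text
rack FL,FR,NR,NL
[603.2 431.3  52. ]
[588.2 283.8  52. ]
[457.7 290.2  52. ]
[473.  440.2  52. ]
c [530.5 361.4  52. ] dims 148.26146311223454 130.69251649364907
yaw -3.3337227186042364 -5.812892377797695
side rack corners z52 FL? 
[604.1 427.8  52. ]
[586.3 313.2  52. ]
[461.6 327.3  52. ]
[475.2 431.8  52. ]
grip top corners z112
[586.  313.7 112. ]
[584.6 299.8 112. ]
[478.4 323.9 112. ]
[475.5 309.3 112. ]
grip side-view top corners
[581.3 318.3 112. ]
[579.  304.3 112. ]
[477.1 307.  112. ]
[478.1 321.5 112. ]
crate outer z60
[704.2 215.2  60. ]
[463.1 224.8  60. ]
[455.   38.2  60. ]
leaf OE near (z 85..100), hinge near
[497.8  72.5  85. ] [ 484.4 -269.3   85. ]
[496.8  72.9  92. ] [ 483.6 -267.    92. ]
[495.8  73.4 100. ] [ 482.6 -264.4  100. ]
fence top far-left, front-left, front right [array([686.4,  64.2, 146. ]), array([672.7,  64.7, 146. ]), array([ 659.1, -235. ,  146. ])]
```

{"api": "apply_moves", "payload": {"deltas": [[0.3,-0.9,0,0,0,0.873,1],[0.25,-0.9,0,0,0,0.873,1],[0.18,-0.95,0,0,0,0.873,1],[0.1,-0.95,0,0,0,0.873,1],[0.05,-0.95,0,0,0,0.873,1],[0.2,-0.95,0,0,0,0.873,1],[0.4,-1,0,0,0,0,1],[0.5,-1,0,0,0,0,1]], "grip_force": 60}}

```text
time: 1.2
tool_pos: [235.9, -336.2, 245.2]
tcp_rot: [180.0, -0.0, -4.6]
ft_force: [-0.2, -0.4, -0.1]
finger_gap: 85.4
grip_force: 0.0
```

{"api": "apply_moves", "payload": {"deltas": [[0.7,-1,0,0,0,0,1],[0.7,-1,0,0,0,0,1],[0.7,-1,0,0,0,0,1],[0.5,-1,0,0,0,0,1],[0.5,-1,0,0,0,0,1],[0.4,-1,0,0,0,0,1],[0.4,-1,0,0,0,0,1],[0.4,-1,0,0,0,0,1]]}}

```text
time: 2.2
tool_pos: [383.9, -107.2, 245.3]
tcp_rot: [180.0, -0.0, -4.6]
ft_force: [0.1, 0.2, -0.6]
finger_gap: 85.5
grip_force: 0.0
```

{"api": "apply_moves", "payload": {"deltas": [[0.3,-1,0,0,0,0,1],[0.3,-1,0,0,0,0,1],[0.3,-1,0,0,0,0,1],[0.3,-1,0,0,0,0,1],[0.3,-1,0,0,0,0,1],[0.3,-1,0,0,0,0,1],[0.3,-1,0,0,0,0,1],[0.3,-1,0,0,0,0,1]]}}

```text
time: 3.2
tool_pos: [474.8, 126.2, 245.1]
tcp_rot: [180.0, 0.0, -4.6]
ft_force: [-0.2, -1.0, 1.3]
finger_gap: 85.1
grip_force: 0.0
```

{"api": "apply_moves", "payload": {"deltas": [[0.2,-0.9,0,0,0,0,1],[0.2,-0.9,0,0,0,0,1],[0.2,-0.9,0,0,0,0,1],[0.2,-0.9,0,0,0,0,1],[0.2,-0.9,0,0,0,0,1],[0.2,-0.9,0.5,0,0,0,1],[0.12,-0.9,0.8,0,0,0,1],[0,0,0.8,0,0,0,1]]}}

```text
time: 4.2
tool_pos: [529.1, 312.2, 181.3]
tcp_rot: [-180.0, 0.0, -4.5]
ft_force: [0.6, -0.8, -0.2]
finger_gap: 85.6
grip_force: 0.0
```

```bash
python3 - <<'E'
from h import *
s=sense(); print(s['tool_pos'],s['tcp_rot'])
t=snapshot('top')[:,:,::-1]; d=snapshot('side')[:,:,::-1]
a=cv2.resize(t[175:275,160:260],(400,400),interpolation=cv2.INTER_CUBIC)
b=cv2.resize(d[195:305,205:305],(400,440),interpolation=cv2.INTER_CUBIC)
im=np.zeros((440,800,3),np.uint8); im[:400,:400]=a; im[:,400:]=b
cv2.imwrite('pics/z3.png',np.clip(im*1.5,0,255).astype(np.uint8))
E
```

```text
[529.11294929 312.18039143 181.27505974] [-1.79976519e+02  1.08094064e-02 -4.49401333e+00]
```

View pics/z3.png

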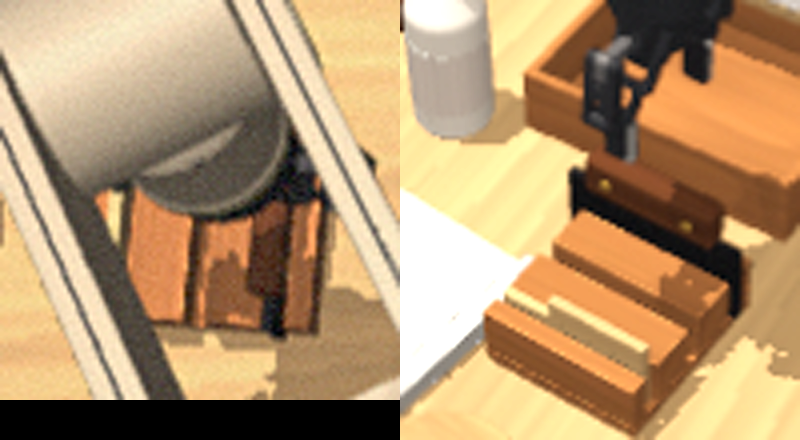

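The side view shows the open fingers straddling the grip, one each side at about (620,140) and (700,65). I'll descend and close.

{"api": "apply_moves", "payload": {"deltas": [[0,0,0.9,0,0,0,1],[0,0,0.9,0,0,0,1],[0,0,0.7,0,0,0,1],[0,0,0.48,0,0,0,1],[0,0,0,0,0,0,1],[0,0,0,0,0,0,0.4],[0,0,0,0,0,0,0.2],[0,0,0,0,0,0,0]], "grip_force": 50}}

```text
time: 5.3
tool_pos: [529.7, 310.6, 93.7]
tcp_rot: [-180.0, -0.1, -4.6]
ft_force: [1.1, 0.4, -0.4]
finger_gap: 32.1
grip_force: 0.0
```

{"api": "apply_moves", "payload": {"deltas": [[0,0,0,0,0,0,0],[0,0,0,0,0,0,0],[0,0,0,0,0,0,0]], "grip_force": 70}}

```text
time: 5.68
tool_pos: [529.8, 310.8, 93.6]
tcp_rot: [-179.9, -0.1, -4.6]
ft_force: [0.6, 0.6, 5.5]
finger_gap: 21.1
grip_force: 69.1
```

{"api": "apply_moves", "payload": {"deltas": [[0,0,-0.3,0,0,0,0],[0,0,-0.6,0,0,0,0],[0,0,-0.9,0,0,0,0],[0,0,-1,0,0,0,0],[0,0,-1,0,0,0,0],[0,0,-0.8,0,0,0,0],[0,0.3,-0.4,0,0,0,0],[0.1,0.5,0,0,0,0,0]]}}

```text
time: 6.68
tool_pos: [530.6, 285.7, 244.0]
tcp_rot: [-180.0, -0.1, -4.6]
ft_force: [-0.6, -0.5, -1.8]
finger_gap: 21.3
grip_force: 68.7
```

{"api": "apply_moves", "payload": {"deltas": [[0.15,0.8,0,0,0,0,0],[0.15,0.9,0,0,0,0,0],[0.15,0.9,0,0,0,0,0],[0.15,0.9,0,0,0,0,0],[0.15,0.9,0,0,0,0,0],[0.15,0.9,0,0,0,0,0],[0.15,0.9,0,0,0,0,0],[0.15,0.9,0,0,0,0,0]]}}

```text
time: 7.68
tool_pos: [548.0, 69.0, 241.2]
tcp_rot: [180.0, 0.2, -4.6]
ft_force: [0.1, -0.3, -0.8]
finger_gap: 21.1
grip_force: 68.7
```

{"api": "apply_moves", "payload": {"deltas": [[0.16,0.9,0,0,0,0,0],[0.16,0.9,0,0,0,0,0],[0.16,0.9,0,0,0,0,0],[0.16,0.9,0,0,0,0,0],[0.16,0.9,0,0,0,0,0],[0.16,0.9,0,0,0,0,0],[0.16,0.8,0,0,0,-0.24,0],[0.16,0.6,0,0,0,-0.24,0]]}}

```text
time: 8.68
tool_pos: [569.9, -137.2, 241.1]
tcp_rot: [-180.0, 0.2, -2.4]
ft_force: [-0.3, 0.1, -1.5]
finger_gap: 21.0
grip_force: 68.7
```

{"api": "apply_moves", "payload": {"deltas": [[0.05,0.7,0,0,0,0,0],[0.05,0.7,0,0,0,0,0],[0.05,0.7,0,0,0,0,0],[0.05,0.6,0,0,0,0,0],[0.05,0.4,0,0,0,0,0],[0,0.1,0.3,0,0,0,0],[0,0,0.4,0,0,0,0],[0,0,0.2,0,0,0,0]]}}

```text
time: 9.68
tool_pos: [574.3, -230.5, 214.0]
tcp_rot: [-179.9, 0.1, -2.4]
ft_force: [-0.3, 0.3, -1.9]
finger_gap: 21.2
grip_force: 68.8
```

```bash
python3 - <<'E'
from h import *
s=sense(); print(s['tool_pos'],s['tcp_rot'],s['ft_force'])
t=snapshot('top')[:,:,::-1]; d=snapshot('side')[:,:,::-1]
a=cv2.resize(t[150:260,315:475],(640,440),interpolation=cv2.INTER_CUBIC)[:, 240:]
b=cv2.resize(d[90:210,260:370],(400,436),interpolation=cv2.INTER_CUBIC)
im=np.zeros((440,800,3),np.uint8); im[:,:400]=a; im[:436,400:]=b
cv2.imwrite('pics/z4.png',np.clip(im*1.4,0,255).astype(np.uint8))
E
```

```text
[ 574.25010477 -230.53365466  213.95418334] [-1.79929436e+02  1.26034767e-01 -2.35869419e+00] [-0.31296958  0.34794638 -1.86960679]
```

View pics/z4.png

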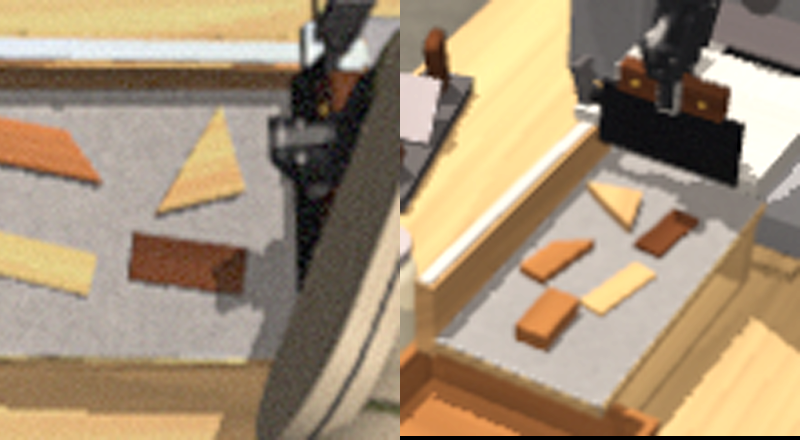

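The blade is held square behind all the offcuts; in the side crop its lower corners are at about (600,140) and (737,185). I'll check fence clearance from those.

```bash
python3 - <<'E'
from h import *
np.set_printoptions(precision=1,suppress=True)
o=np.array([584.6,-99.7]);t=np.radians(-2.4);Rm=np.array([[np.cos(t),-np.sin(t)],[np.sin(t),np.cos(t)]])
def T(p): return (p[:2]-o)@Rm
S=lambda x,y:('side',260+(x-400)/3.636,90+y/3.633); A=lambda x,y:('top',315+(x+240)/4,150+y/4)
print('blade ends',T(onz(*S(600,140),132)),T(onz(*S(737,185),132)))
print('fence top front edge side',T(onz(*S(600,122),146)),T(onz(*S(432,280),146)))
print('fence base side',T(onz(*S(440,338),90)))
print('offcut saw ends',T(onz(*A(245,190),112)),T(onz(*A(245,290),104)),'tri tip',T(onz(*A(222,108),112)))
print('tcp',T(np.array([574.25,-230.5])))
E
```

```text
blade ends [  69.3 -129.4] [ -78.  -132.5]
fence top front edge side [  75.  -138.6] [ 82.  162.2]
fence base side [ 69.4 169.3]
offcut saw ends [   8.3 -104.5] [ -52.8 -104.4] tri tip [ 60.2 -92.3]
tcp [  -4.9 -131.1]
```

{"api": "apply_moves", "payload": {"deltas": [[0,0,0.3,0,0,0,0],[0,0,0.3,0,0,0,0],[0,0,0.2,0,0,0,0],[0,0,0.1,0,0,0,0],[0,0,0,0,0,0,0]]}}

```text
time: 10.4
tool_pos: [574.7, -231.5, 188.6]
tcp_rot: [-180.0, 0.0, -2.4]
ft_force: [0.0, -0.1, -0.9]
finger_gap: 21.0
grip_force: 68.8
```

{"api": "apply_moves", "payload": {"deltas": [[0,0,0.05,0,0,0,0],[0,0,0.05,0,0,0,0]]}}

```text
time: 10.65
tool_pos: [575.0, -231.7, 186.2]
tcp_rot: [180.0, -0.0, -2.4]
ft_force: [-0.3, 0.2, -1.0]
finger_gap: 21.0
grip_force: 68.8
```

{"api": "apply_moves", "payload": {"deltas": [[0,0,0.04,0,0,0,0],[0,0,0.04,0,0,0,0],[0,0,0,0,0,0,0]]}}

```text
time: 11.02
tool_pos: [574.8, -231.5, 183.3]
tcp_rot: [-180.0, 0.0, -2.4]
ft_force: [-0.0, -1.0, -0.6]
finger_gap: 21.0
grip_force: 68.8
```

{"api": "apply_moves", "payload": {"deltas": [[0,0,0.03,0,0,0,0],[0,0,0,0,0,0,0]]}}

```text
time: 11.28
tool_pos: [574.8, -231.5, 182.5]
tcp_rot: [-180.0, 0.0, -2.4]
ft_force: [0.6, -0.1, -1.2]
finger_gap: 20.9
grip_force: 68.8
```

{"api": "apply_moves", "payload": {"deltas": [[0,0,0.03,0,0,0,0],[0,0,0,0,0,0,0]]}}

```text
time: 11.52
tool_pos: [574.8, -231.5, 181.6]
tcp_rot: [-180.0, 0.0, -2.4]
ft_force: [-0.5, -0.1, -1.3]
finger_gap: 21.0
grip_force: 68.8
```

{"api": "apply_moves", "payload": {"deltas": [[0,0,0.02,0,0,0,0],[0,0,0,0,0,0,0]]}}

```text
time: 11.78
tool_pos: [574.8, -231.5, 181.0]
tcp_rot: [-180.0, 0.0, -2.4]
ft_force: [0.2, -0.2, -0.5]
finger_gap: 21.3
grip_force: 68.8
```

{"api": "apply_moves", "payload": {"deltas": [[0,0,0.02,0,0,0,0],[0,0,0,0,0,0,0]]}}

```text
time: 12.02
tool_pos: [574.8, -231.5, 180.4]
tcp_rot: [-180.0, 0.0, -2.4]
ft_force: [0.2, 0.2, -2.1]
finger_gap: 21.0
grip_force: 68.8
```

{"api": "apply_moves", "payload": {"deltas": [[0,0,0.015,0,0,0,0],[0,0,0,0,0,0,0]]}}

```text
time: 12.28
tool_pos: [574.9, -231.5, 180.2]
tcp_rot: [180.0, -0.0, -2.4]
ft_force: [-1.8, 0.3, 0.6]
finger_gap: 21.3
grip_force: 69.0
```

{"api": "apply_moves", "payload": {"deltas": [[0,0,0.01,0,0,0,0],[0,0,0,0,0,0,0]]}}

```text
time: 12.52
tool_pos: [574.9, -231.6, 180.2]
tcp_rot: [180.0, -0.0, -2.4]
ft_force: [-2.5, 1.1, 3.6]
finger_gap: 21.4
grip_force: 69.1
```

{"api": "apply_moves", "payload": {"deltas": [[0,0,0.01,0,0,0,0],[0,0,0,0,0,0,0]]}}

```text
time: 12.78
tool_pos: [575.0, -231.6, 180.2]
tcp_rot: [180.0, -0.0, -2.4]
ft_force: [-2.7, 1.8, 5.8]
finger_gap: 21.2
grip_force: 69.6
```

{"api": "apply_moves", "payload": {"deltas": [[0,-0.08,0.015,0,0,0,0],[0,-0.14,0.004,0,0,0,0],[0,-0.14,0.004,0,0,0,0],[0,-0.14,0.004,0,0,0,0],[0,-0.14,0.004,0,0,0,0],[0,-0.14,0.004,0,0,0,0]]}}

```text
time: 13.52
tool_pos: [576.4, -208.6, 179.2]
tcp_rot: [179.9, -0.1, -2.4]
ft_force: [-0.8, -4.4, 4.9]
finger_gap: 21.1
grip_force: 69.6
```

{"api": "apply_moves", "payload": {"deltas": [[0,-0.14,0.014,0,0,0,0],[0,-0.14,0.006,0,0,0,0],[0,-0.14,0.006,0,0,0,0],[0,-0.14,0.006,0,0,0,0],[0,-0.14,0.006,0,0,0,0],[0,-0.14,0.006,0,0,0,0]]}}

```text
time: 14.28
tool_pos: [577.6, -183.7, 178.2]
tcp_rot: [179.9, -0.1, -2.4]
ft_force: [0.1, -4.8, 7.0]
finger_gap: 21.1
grip_force: 69.7
```

{"api": "apply_moves", "payload": {"deltas": [[0,-0.14,0.006,0,0,0,0],[0,-0.14,0.006,0,0,0,0],[0,-0.14,0.006,0,0,0,0],[0,-0.14,0.006,0,0,0,0],[0,-0.14,0.006,0,0,0,0],[0,-0.14,0.006,0,0,0,0],[0,-0.14,0.006,0,0,0,0],[0,-0.14,0.006,0,0,0,0]]}}

```text
time: 15.28
tool_pos: [579.0, -150.2, 176.8]
tcp_rot: [179.9, -0.1, -2.4]
ft_force: [-0.5, -4.4, 6.3]
finger_gap: 21.4
grip_force: 69.7
```

{"api": "apply_moves", "payload": {"deltas": [[0,-0.14,0.006,0,0,0,0],[0,-0.14,0.006,0,0,0,0],[0,-0.14,0.006,0,0,0,0],[0,-0.14,0.006,0,0,0,0],[0,-0.14,0.006,0,0,0,0],[0,-0.14,0.006,0,0,0,0]]}}

```text
time: 16.02
tool_pos: [580.1, -125.0, 175.7]
tcp_rot: [179.9, -0.1, -2.4]
ft_force: [-0.2, -5.1, 5.7]
finger_gap: 21.2
grip_force: 69.8
```

{"api": "apply_moves", "payload": {"deltas": [[0,-0.14,0.01,0,0,0,0],[0,-0.14,0.006,0,0,0,0],[0,-0.14,0.006,0,0,0,0],[0,-0.14,0.006,0,0,0,0],[0,-0.14,0.006,0,0,0,0],[0,-0.14,0.006,0,0,0,0],[0,-0.14,0.006,0,0,0,0],[0,-0.14,0.006,0,0,0,0]]}}

```text
time: 17.02
tool_pos: [581.6, -91.5, 174.3]
tcp_rot: [179.9, -0.1, -2.4]
ft_force: [-0.2, -4.6, 7.8]
finger_gap: 21.4
grip_force: 69.9
```

```bash
python3 - <<'E'
from h import *
d=snapshot('side')[:,:,::-1]
cv2.imwrite('pics/z5.png',np.clip(cv2.resize(d[100:250,230:370],(560,600),interpolation=cv2.INTER_CUBIC)*1.4,0,255).astype(np.uint8))
E
```

```text
(no output)
```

View pics/z5.png

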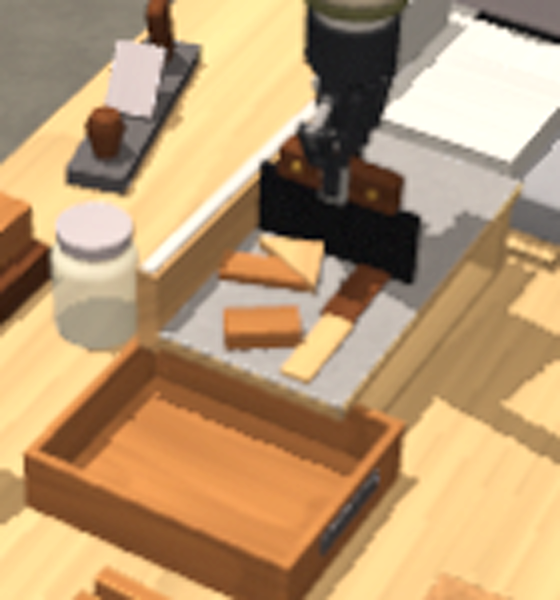

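The picture shows the blade sweeping all five offcuts ahead of it, none slipping past the ends. Continuing.

{"api": "apply_moves", "payload": {"deltas": [[0,-0.14,0.006,0,0,0,0],[0,-0.14,0.006,0,0,0,0],[0,-0.14,0.006,0,0,0,0],[0,-0.14,0.006,0,0,0,0],[0,-0.14,0.006,0,0,0,0],[0,-0.14,0.006,0,0,0,0],[0,-0.14,0.006,0,0,0,0],[0,-0.14,0.006,0,0,0,0]]}}

```text
time: 18.08
tool_pos: [583.0, -58.0, 172.9]
tcp_rot: [179.9, -0.1, -2.4]
ft_force: [0.2, -4.9, 8.7]
finger_gap: 21.0
grip_force: 70.0
```

{"api": "apply_moves", "payload": {"deltas": [[0,-0.14,0.006,0,0,0,0],[0,-0.14,0.006,0,0,0,0],[0,-0.14,0.006,0,0,0,0],[0,-0.14,0.006,0,0,0,0],[0,-0.14,0.006,0,0,0,0],[0,-0.14,0.006,0,0,0,0],[0,-0.14,0.006,0,0,0,0],[0,-0.14,0.006,0,0,0,0]]}}

```text
time: 19.08
tool_pos: [584.4, -24.4, 171.5]
tcp_rot: [179.9, -0.1, -2.4]
ft_force: [-0.2, -4.8, 8.6]
finger_gap: 21.1
grip_force: 70.0
```

{"api": "apply_moves", "payload": {"deltas": [[0,-0.14,0.006,0,0,0,0],[0,-0.14,0.006,0,0,0,0],[0,-0.14,0.006,0,0,0,0],[0,-0.14,0.006,0,0,0,0],[0,-0.14,0.006,0,0,0,0],[0,-0.14,0.006,0,0,0,0],[0,-0.14,0.006,0,0,0,0],[0,-0.14,0.006,0,0,0,0]]}}

```text
time: 20.08
tool_pos: [585.9, 9.2, 170.1]
tcp_rot: [179.9, -0.1, -2.4]
ft_force: [1.0, -6.6, 8.5]
finger_gap: 21.0
grip_force: 70.0
```

{"api": "apply_moves", "payload": {"deltas": [[0,-0.14,0.006,0,0,0,0],[0,-0.14,0.006,0,0,0,0],[0,-0.14,0.006,0,0,0,0],[0,-0.14,0.006,0,0,0,0],[0,-0.14,0.006,0,0,0,0],[0,-0.14,0.006,0,0,0,0],[0,-0.14,0.006,0,0,0,0]]}}

```text
time: 20.95
tool_pos: [587.1, 38.6, 168.9]
tcp_rot: [179.9, -0.1, -2.4]
ft_force: [-1.0, -6.6, 8.1]
finger_gap: 21.2
grip_force: 70.1
```

```bash
python3 - <<'E'
from h import *
d=snapshot('side')[:,:,::-1]
cv2.imwrite('pics/z6.png',np.clip(cv2.resize(d[120:250,230:370],(646,600),interpolation=cv2.INTER_CUBIC)*1.4,0,255).astype(np.uint8))
E
```

```text
(no output)
```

View pics/z6.png

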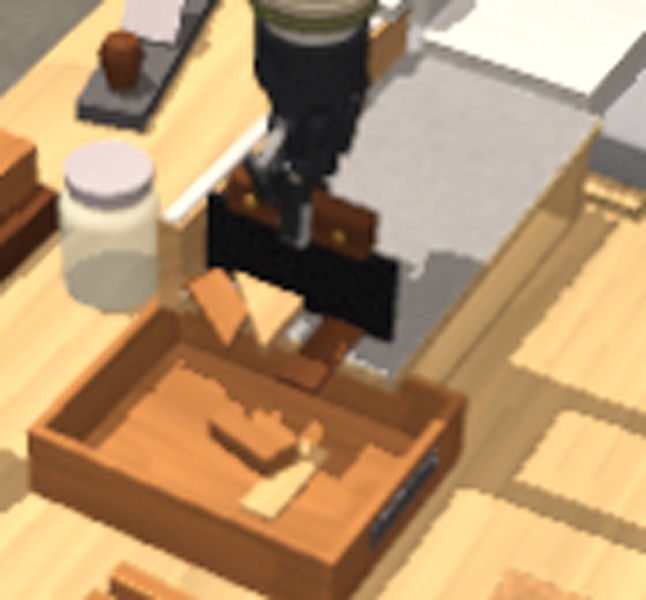

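Two offcuts are in the crate and the other three overhang the edge at (245,310) and (325,350). Pushing on past the end, slowly.

{"api": "apply_moves", "payload": {"deltas": [[0,-0.14,0.006,0,0,0,0],[0,-0.14,0.006,0,0,0,0],[0,-0.14,0.006,0,0,0,0],[0,-0.14,0.006,0,0,0,0],[0,-0.14,0.006,0,0,0,0],[0,-0.14,0.006,0,0,0,0],[0,-0.14,0.0,0,0,0,0],[0,-0.14,-0.01,0,0,0,0]]}}

```text
time: 22.0
tool_pos: [588.2, 72.6, 167.5]
tcp_rot: [180.0, -0.1, -2.4]
ft_force: [0.1, -3.2, 4.7]
finger_gap: 21.0
grip_force: 69.4
```

{"api": "apply_moves", "payload": {"deltas": [[0,-0.14,-0.01,0,0,0,0],[0,-0.14,-0.01,0,0,0,0],[0,0,0,0,0,0,0]]}}

```text
time: 22.38
tool_pos: [587.5, 82.0, 166.5]
tcp_rot: [-180.0, 0.1, -2.4]
ft_force: [-0.3, 0.4, -1.2]
finger_gap: 21.6
grip_force: 68.6
```

```bash
python3 - <<'E'
from h import *
d=snapshot('side')[:,:,::-1]
cv2.imwrite('pics/z7.png',np.clip(cv2.resize(d[120:250,230:370],(646,600),interpolation=cv2.INTER_CUBIC)*1.4,0,255).astype(np.uint8))
E
```

```text
(no output)
```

View pics/z7.png

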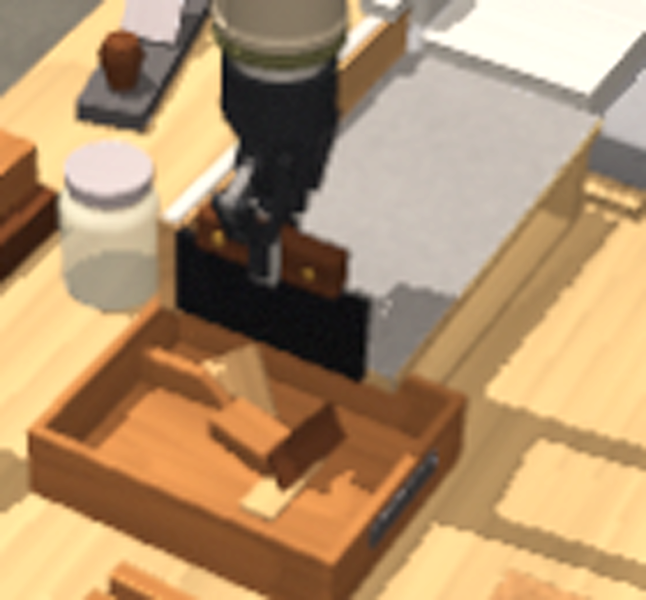

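All five offcuts lie in the crate, clustered around (270,420). Now returning the scraper to its own groove.

{"api": "apply_moves", "payload": {"deltas": [[0,-0.2,-0.5,0,0,0,0],[0,-0.2,-0.9,0,0,0.24,0],[-0.1,-0.5,-0.9,0,0,0.24,0],[-0.4,-0.9,-0.3,0,0,0,0],[-0.5,-0.9,0,0,0,0,0],[-0.5,-0.9,0,0,0,0,0],[-0.5,-0.9,0,0,0,0,0],[-0.5,-0.9,0,0,0,0,0]]}}

```text
time: 23.42
tool_pos: [525.2, 250.1, 246.6]
tcp_rot: [-180.0, -0.1, -4.6]
ft_force: [-0.1, 0.3, -1.4]
finger_gap: 21.1
grip_force: 68.6
```

{"api": "apply_moves", "payload": {"deltas": [[0,-0.8,0,0,0,0,0],[0,-0.6,0,0,0,0,0],[0,-0.4,0,0,0,0,0],[0,-0.2,0,0,0,0,0],[0,0,0,0,0,0,0],[0,0,0,0,0,0,0]]}}

```text
time: 24.18
tool_pos: [530.4, 308.1, 245.1]
tcp_rot: [180.0, 0.0, -4.6]
ft_force: [0.8, -1.1, -1.5]
finger_gap: 20.9
grip_force: 68.6
```

{"api": "apply_moves", "payload": {"deltas": [[-0.027,-0.09,0.4,0,0,0,0],[0,0,0.9,0,0,0,0],[0,0,0.9,0,0,0,0],[0,0,0.8,0,0,0,0],[0,0,0.3,0,0,0,0],[0,0,0.1,0,0,0,0],[0,0,0,0,0,0,0],[0,0,0,0,0,0,0]]}}

```text
time: 25.18
tool_pos: [530.3, 311.8, 144.5]
tcp_rot: [-179.9, -0.1, -4.6]
ft_force: [-0.9, 0.6, -0.2]
finger_gap: 21.3
grip_force: 68.6
```

```bash
python3 - <<'E'
from h import *
s=sense(); print(s['tool_pos'],s['tcp_rot'],s['ft_force'])
t=snapshot('top')[:,:,::-1]; d=snapshot('side')[:,:,::-1]
a=cv2.resize(t[175:275,160:260],(400,400),interpolation=cv2.INTER_CUBIC)
b=cv2.resize(d[195:305,205:305],(400,440),interpolation=cv2.INTER_CUBIC)
im=np.zeros((440,800,3),np.uint8); im[:400,:400]=a; im[:,400:]=b
cv2.imwrite('pics/z8.png',np.clip(im*1.5,0,255).astype(np.uint8))
E
```

```text
[530.34682727 311.77051415 144.53869173] [-1.79940179e+02 -9.96374272e-02 -4.59896865e+00] [-0.86561234  0.64364057 -0.22783937]
```

View pics/z8.png

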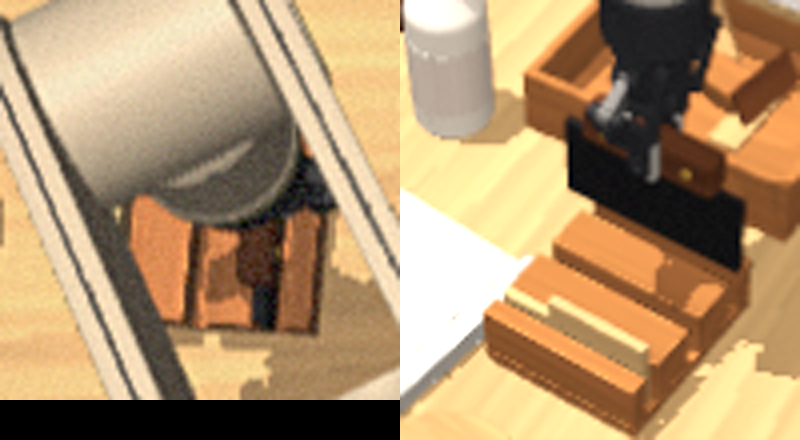

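The scraper hangs upright just above its groove, edge parallel to it. I'll take 1 mm off y and lower it gently.

{"api": "apply_moves", "payload": {"deltas": [[-0.015,0.033,0.1,0,0,0,0],[0,0,0.1,0,0,0,0],[0,0,0.1,0,0,0,0],[0,0,0.1,0,0,0,0],[0,0,0.1,0,0,0,0],[0,0,0,0,0,0,0]]}}

```text
time: 26.02
tool_pos: [528.9, 310.4, 127.8]
tcp_rot: [180.0, 0.0, -4.6]
ft_force: [-0.9, 0.7, -0.9]
finger_gap: 21.2
grip_force: 68.6
```

Entered the groove without any force, so I'll keep going.

{"api": "apply_moves", "payload": {"deltas": [[0,0,0.15,0,0,0,0],[0,0,0.15,0,0,0,0],[0,0,0.2,0,0,0,0],[0,0,0.2,0,0,0,0],[0,0,0.2,0,0,0,0],[0,0,0.1,0,0,0,0],[0,0,0,0,0,0,0]]}}

```text
time: 26.9
tool_pos: [528.9, 310.4, 97.9]
tcp_rot: [180.0, 0.0, -4.6]
ft_force: [-0.1, -0.0, -0.9]
finger_gap: 20.8
grip_force: 68.6
```

{"api": "apply_moves", "payload": {"deltas": [[0,0,0.05,0,0,0,0],[0,0,0.05,0,0,0,0],[0,0,0,0,0,0,0]]}}

```text
time: 27.28
tool_pos: [529.1, 310.5, 95.2]
tcp_rot: [180.0, 0.0, -4.6]
ft_force: [0.4, -0.6, -1.1]
finger_gap: 20.8
grip_force: 68.6
```

{"api": "apply_moves", "payload": {"deltas": [[0,0,0.04,0,0,0,0],[0,0,0,0,0,0,0]]}}

```text
time: 27.52
tool_pos: [529.1, 310.4, 93.9]
tcp_rot: [180.0, 0.0, -4.6]
ft_force: [-0.5, -0.4, -0.9]
finger_gap: 20.8
grip_force: 68.6
```

{"api": "apply_moves", "payload": {"deltas": [[0,0,0.02,0,0,0,0],[0,0,0.02,0,0,0,0],[0,0,0,0,0,0,0]]}}

```text
time: 27.9
tool_pos: [529.3, 310.6, 93.7]
tcp_rot: [-180.0, -0.0, -4.6]
ft_force: [-3.5, -1.4, 4.6]
finger_gap: 21.3
grip_force: 69.7
```

Seated on the floor at the pick height (93.7). Releasing and lifting.

{"api": "apply_moves", "payload": {"deltas": [[0,0,0,0,0,0,0.4],[0,0,0,0,0,0,0.6],[0,0,0,0,0,0,0.7],[0,0,0,0,0,0,0.7],[0,0,-0.1,0,0,0,0.7],[0,0,-0.3,0,0,0,0.7],[0,0,-0.6,0,0,0,0.7],[0,0,-0.8,0,0,0,0.7]]}}

```text
time: 28.9
tool_pos: [529.1, 310.5, 148.2]
tcp_rot: [-180.0, 0.0, -4.6]
ft_force: [0.4, 0.1, 0.1]
finger_gap: 59.7
grip_force: 0.0
```

{"api": "apply_moves", "payload": {"deltas": [[0,0,-1,0,0,0,0.7],[0,0,-1,0,0,0,0.7],[0,0,-1,0,0,0,0.7],[-0.8,0.6,-0.5,0,0,0,0.7],[-0.9,0.9,0,0,0,0,0.7],[-0.9,0.9,0,0,0,0,0.7],[-0.9,0.9,0,0,0,0,0.7],[0,0,0,0,0,0,0.7]]}}

```text
time: 29.9
tool_pos: [415.5, 219.3, 253.4]
tcp_rot: [-180.0, -0.1, -4.6]
ft_force: [0.4, 0.2, 0.5]
finger_gap: 59.5
grip_force: 0.0
```

```bash
python3 - <<'E'
from h import *
t=snapshot('top')[:,:,::-1]; d=snapshot('side')[:,:,::-1]
a=cv2.resize(t[150:275,170:345],(400,286),interpolation=cv2.INTER_CUBIC)
b=cv2.resize(d[180:305,205:325],(400,417),interpolation=cv2.INTER_CUBIC)
im=np.zeros((417,800,3),np.uint8); im[:286,:400]=a; im[:,400:]=b
cv2.imwrite('pics/z9.png',np.clip(im*1.5,0,255).astype(np.uint8))
E
```

```text
(no output)
```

View pics/z9.png

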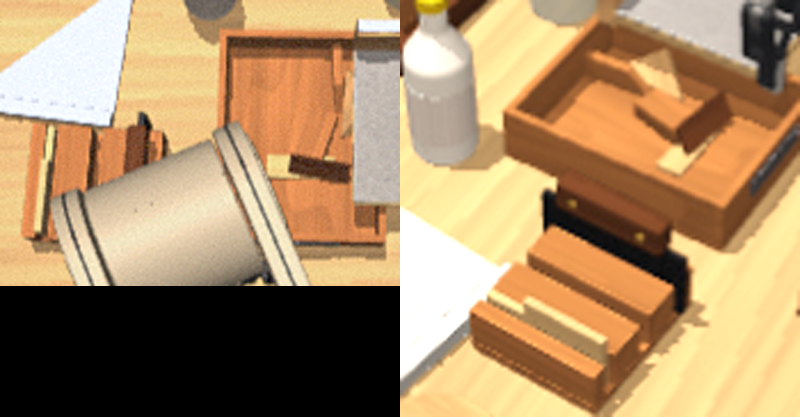

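The scraper stands upright in its groove (at about (615,240) in the side crop), all five offcuts are in the crate, and the template hasn't moved. Handing in.

```bash
python3 -c "
from bench import *
print(hand_in())"
```

```text
the job is handed in; nothing more can be done
None
```

The job is handed in at about 30 s: all five offcuts are in the crate, and the scraper stands upright, released, in the groove it came from; contact on the leaf read under about 11 N throughout, but the hand-in returned no verdict.

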